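Clamp a block in the sliding-jaw routing jig

ROBOT

A 6-joint arm with a two-finger parallel gripper is mounted at the origin on the work surface; the furniture and walls round the work are solid. World frame = base frame: x ahead of the robot, y to its left, z up, the work surface at z = 0. Lengths are in mm, angles in rad, forces in N, time in s.
With the tool pointing down it reaches from about 350 to 875 mm from the base axis. Payload 4.2 kg.
Tool frame: the origin (TCP) lies between the finger pads; the fingertips stand 25 mm ahead of it and the grasp point (between the pads) lies 6 mm ahead of it; z points along the fingers, y is the line along which they close (so a half turn about z gives the same grasp; the last joint's range is limited). The gripper opens to 85 mm and grips with 20 to 120 N. Pads are 22 mm wide; open, the fingers measure 114 mm over their backs; the gripper's body (76 mm by 85 mm) begins 54 mm behind the grasp point. The pads swing forward as they close: fully open they stand 13 mm farther back than shut.
Start: joints at [1.6, 0.385, 0.008, 0, -1.194, -0.259], TCP at [142.333, 608.556, 217.312] pointing down, gripper open.
Joint ranges: [-3.14, 3.14], [-1.21, 2.06], [-1.07, 1.41], [-3.16, 2.05], [-2.99, -0.16], [-3.1, 3.1]. Speed limits (rad/s): [2.79, 2.79, 3.14, 3.14, 3.14, 3.14].

INTERFACE

Orientations are given as a rotation vector (axis times angle).
In Python, from plant import r, read_camera, get_calibration, order gives the robot as it stands. The module is installed in compiled form; this text tells all that it offers.
- The arm moves only by the tool apply_moves, never from a script. Its argument "plan" is one flat list of numbers, 4 for each row, row after row: the shift along the tool's x, y, z each as a share of 0.12 m, from -1 to 1, then the turn about the tool's z as a share of 120 degrees, from -1 to 1. A call has 1 to 10 rows; each row shifts and turns the commanded pose from where the row before left it, along the tool's axes as they then stand; what a row does not reach is not made up. A row lasts 1/12 s, in which the tool goes at most 41.7 mm and 7.16 degrees, less where a joint would pass 70% of its speed; a pose out of reach is approached as far as the arm can. A call with a number of a shift or a turn outside -1 to 1 is refused whole. A call with a gripper value outside its range is refused whole. "claw" is the finger opening in mm, from 0 to 85.4, set as the call begins (left out, the last holds). The fingers move at their own pace and stop on an object; the grip force is fixed at half the most. Time passes only in rows, so rows that do not move let the fingers close. It gives the time, the measured TCP pose, the force, the opening and the grip force at its end, in the units of the state.
- r.state(): the state, without advancing time (a new reading comes with each control period).
- read_camera(name): name is "side" or "top" or "wrist"; returns the picture (400x640x3 uint8, red, green, blue); there is no depth.
- get_calibration(name): a dict with "K" (3x3 intrinsics, pixels), "dist_coeffs" ([k1, k2, p1, p2, k3] as OpenCV has them; the pictures are not rectified), "world_to_cam" (4x4, takes a point from world to camera coordinates). Camera axes: x right, y up, looking along -z (the intrinsics and any distortion apply to the point x, -y, -z); pixel columns grow to the right and rows downward; lengths in mm; the calibration is good to about 2 mm. A picture is of the moment at which its call begins: read the wrist's pose just before it. get_calibration takes no time and is no camera call; for the wrist camera it gives the pose at the moment of the call.
- order.job_done(): hands the job in; it is judged then, once.
The state is a dict: "time_s": time; "q": joint angles; "qd": joint speeds; "effort": joint torques, N m; "ee_pos": TCP position; "orientation": TCP orientation; "ft_force": force on the tool from outside, world axes, zero at the start; "torque": the same for the moment, N m; "gripper_width": finger opening in mm; "gripper_force": force on a finger pad.
Only numpy, scipy, OpenCV 4.12 (cv2) and the standard library are available. Lean on these libraries where they do the work, as an engineer would, in place of code of your own. Each camera call takes 0.05 s, during which the arm holds its last target. There are 200 camera calls.

TASK

Set the pale wooden block up for edge routing: lay it flat in the bed of the jig, lengthwise between the side guides, then press the red thumb pad of the jaw's release lever so that its braking end tips up off the bar, and with the pad still pressed slide the jaw up until its cork face nips the block firmly against the end stop. Still pushing, let the lever come back so that the brake holds, and leave the block gripped with about 14 N: under 10 N the router would pull it out, over 20 N the cork face marks it. Never load the jaw and its lever with more than 30 N.

Things in the scene. Friction and masses are not known exactly. Their poses are not given: they have to be found in the camera images.
- block: Loose pale wooden block, 45 (own x) x 80 (own y) x 45 mm (z), 0.08 to 0.17 kg, standing on the bench to the right of the jig. Origin: centre of its underside. It goes into the jig with its 80 mm length along the jig's y axis, either way round.
- jig: Plywood board, 90 (own x) x 320 (own y) x 18 mm, fixed to the bench. Origin: centre of its underside. The jaw slides along its own y axis; +y closes. On its top (z = 18 mm): at the +y end a dark wooden end stop, 72 mm wide, 32 mm high, bolted through slots and set by hand: its face stands anywhere from y = 114 to 126 mm. A steel brake bar, 16 mm wide, 6 mm high, from y = -155 to +21 mm.
- bed (a point): Where to lay the block down: the centre of its underside goes here, x = 0, y = 68, z = 18 mm in the jig frame (y = 63 to 72 mm is good), up to 20 mm short of the end stop; the jaw pushes it home. Two side guides, 8 mm high, 6 mm thick, run from y = 30 to 112 mm, inner faces at x = -24 and +24 mm: 1.5 mm clearance each side of the block.
- jaw: Green sliding jaw, 52 mm wide, 32 mm high. Origin: on the board under the relaxed front face. Slides with about 1.5 N friction when the brake is lifted; braked, it holds 18 N or more. Its front is a cork-faced plate, 2 to 32 mm above the board, on stiff springs: 8 N per mm, 4 mm travel. It starts with this front 96 to 148 mm from the end stop. Jaw, lever and cork face count as this body.
- jaw_front (a point): Centre of the jaw's front with the springs relaxed, 16 mm above the board; axes as the jig's.
- lever (a joint): Red release lever on a cross pin in the jaw, 48 mm behind its front, 18 mm above the board. 0 = brake dog on the bar (locked); grows as the thumb pad is pressed, to 0.18 rad at its stop (11 mm at the pad). Above 0.03 rad the dog is clear. The spring pushes back at the pad with about 10 N at the start and 13 N at the end of travel, and returns the lever when let go.
- thumb_pad (a point): Middle of the thumb pad's upper surface at the lever's rear end, 110 mm behind the jaw's front, 38 mm above the bench when not pressed. The pad is 40 mm wide and 40 mm long between two lips 6 mm high across its front and rear ends, so a fingertip pressing it can also push the jaw along.
- dog (a point): Lower edge of the steel brake dog at the lever's front end; rests on the brake bar, 24 mm above the bench, and tips up 4 mm when the pad is fully pressed.

How it is judged:
By the outcome, as a careful person would: the job done as asked, in the order asked, and still so for the second after the job is handed in, with the robot touching nothing.
It also fails if it takes over 64 s, if anything falls off the work surface, if the arm or the gripper's body presses on something with over 40 N, if the wrist force passes 120 N, or if a joint passes its speed limit or range.

## Working session

There is one attempt and no reset: what is moved stays moved. The work goes in short steps, Python scripts to look and compute and a tool call to move; the robot and the scene stay as the last step left them, time stands still between calls to the robot, and variables do not carry over. Pictures are saved under pics/ and viewed, at most 10 in all, crops included, and the job is handed in when it is done.

Besides the shell and the picture viewer there is one more tool, called after "Request:" as name(argument=value, ...), one argument or row to a line, values as JSON. apply_moves: Moves the arm, as the interface text tells. Its arguments: {"type":"object","properties":{"plan":{"type":"array","items":{"type":"number","minimum":-1,"maximum":1}},"claw":{"type":"number"}},"required":["plan"]}

```bash
mkdir -p pics; cat > h.py <<'E'
import numpy as np, cv2
from plant import r, read_camera, get_calibration, order
def save(n,f,crop=None,s=1):
    im=read_camera(n)
    cv2.imwrite('pics/raw_'+f,im[:,:,::-1])
    if crop: x0,y0,x1,y1=crop; im=im[y0:y1,x0:x1]
    cv2.imwrite('pics/'+f,cv2.resize(im[:,:,::-1],None,fx=s,fy=s,interpolation=cv2.INTER_CUBIC))
def ray(c,px):
    p=cv2.undistortPoints(np.array([[px]],float),np.array(c['K'],float),np.array(c['dist_coeffs'],float))[0,0]
    W=np.array(c['world_to_cam']);d=W[:3,:3].T@np.array([p[0],-p[1],-1]);o=-W[:3,:3].T@W[:3,3]
    return o,d
def at(c,px,z):
    o,d=ray(c,px); return o+d*(z-o[2])/d[2]
def proj(c,P):
    W=np.array(c['world_to_cam']);q=(W[:3,:3]@np.array(P,float).reshape(-1,3).T).T+W[:3,3]
    q=q*[1,-1,-1]
    return cv2.projectPoints(q,np.zeros(3),np.zeros(3),np.array(c['K'],float),np.array(c['dist_coeffs'],float))[0][:,0]
def st():
    s=r.state(); print({k:np.round(s[k],3).tolist() for k in ('time_s','q','ee_pos','orientation','ft_force','gripper_width','gripper_force')}); return s
E
python3 - <<'E'
from h import *
st()
for n in('top','side'):
    c=get_calibration(n);W=np.array(c['world_to_cam']);print(n,np.round(-W[:3,:3].T@W[:3,3]),np.round(W[:3,:3],2).tolist())
    save(n,n+'1.png')
E
```

```text
{'time_s': 0.0, 'q': [1.6, 0.386, 0.007, -0.001, -1.194, -0.259], 'ee_pos': [142.192, 607.974, 216.212], 'orientation': [3.119, -0.36, -0.0], 'ft_force': [-0.017, 0.507, -0.734], 'gripper_width': 85.264, 'gripper_force': 0.0}
top [ 460. -150.  906.] [[-0.02, -1.0, -0.03], [0.99, -0.03, 0.12], [-0.12, -0.03, 0.99]]
side [568. 355. 775.] [[-1.0, 0.03, -0.01], [-0.03, -0.83, 0.56], [0.01, 0.56, 0.83]]
```

View pics/top1.png

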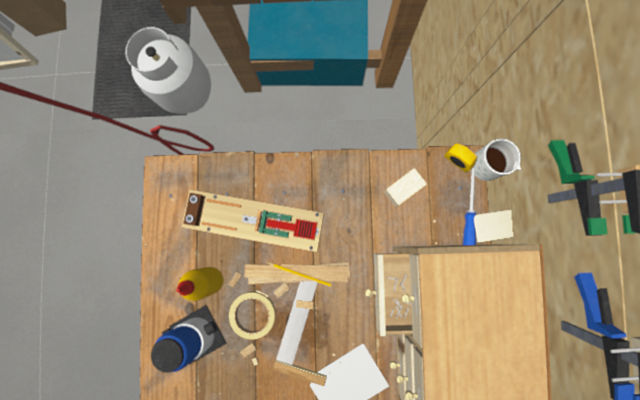

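View pics/side1.png

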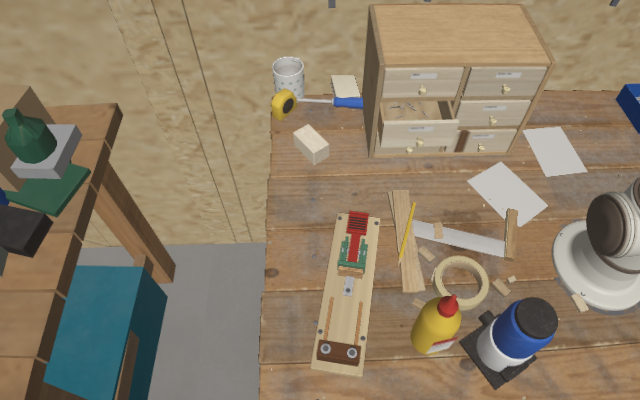

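The top view shows the jig at about (183-322, 190-250) with its end stop at the left (world +y), and the block at about (407,187). The side view shows the same layout, with the block at (311,145).

```bash
python3 - <<'E'
import cv2,numpy as np
a=cv2.imread('pics/raw_top1.png');b=cv2.imread('pics/raw_side1.png')
A=cv2.resize(a[180:260,175:335],None,fx=5,fy=5,interpolation=cv2.INTER_CUBIC)
B=cv2.resize(a[160:214,380:434],None,fx=3.7,fy=3.7,interpolation=cv2.INTER_CUBIC)
C=cv2.resize(b[115:175,285:345],None,fx=3.333,fy=3.333,interpolation=cv2.INTER_CUBIC)
o=np.zeros((600,800,3),np.uint8);o[:400]=A;o[400:,:200]=B[:200,:200];o[400:,200:400]=C[:200,:200]
cv2.imwrite('pics/c1.png',o)
E
```

```text
(no output)
```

View pics/c1.png

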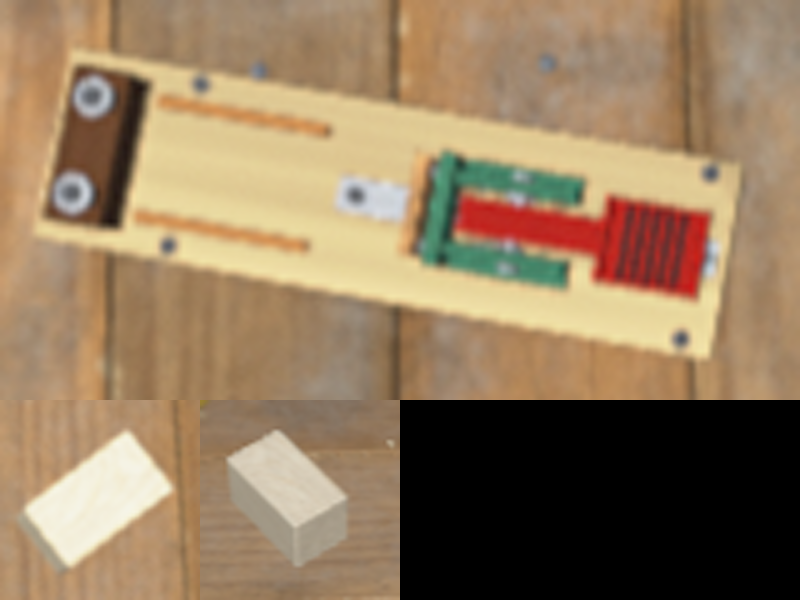

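The crop shows these features (crop pixels):
- **Board corners:** (75,50), (740,165), (712,357), (38,235).
- **Stop face:** about (148,82)-(122,228).
- **Cork front:** about (413,153)-(403,253).
- **Pad centre:** (655,247).
- **Block top corners:** (128,430), (173,490), (70,567), (25,512).

```bash
python3 - <<'E'
from h import *
c=get_calibration('top')
J=[(75,50),(740,165),(712,357),(38,235)]
P=np.array([at(c,(x/5+175-.4,y/5+180-.4),18) for x,y in J]);print(P.round(1).tolist())
e=P[0]+P[3]-P[1]-P[2];e/=np.linalg.norm(e);print('jig c',P.mean(0).round(1),'ydir',e.round(4),'yaw',np.arctan2(-e[0],e[1]))
o=P.mean(0);ex=np.array([e[1],-e[0],0])
for n,x,y,z in(('stopT',148,82,50),('stopB',122,228,18),('corkT',413,153,50),('corkB',403,253,50),('pad',655,247,38)):
    p=at(c,(x/5+174.6,y/5+179.6),z);print(n,p.round(1),'jig',((p-o)@ex).round(1),((p-o)@e).round(1))
B=[(128,30),(173,90),(70,167),(25,112)]
Q=np.array([at(c,(x/3.7+379.6,y/3.7+159.6),45) for x,y in B]);print(Q.round(1).tolist(),Q.mean(0).round(1))
d=Q[0]+Q[1]-Q[2]-Q[3];print('long dir',np.arctan2(d[1],d[0]),np.linalg.norm(Q[0]-Q[3]),np.linalg.norm(Q[0]-Q[1]))
c=get_calibration('wrist');W=np.array(c['world_to_cam']);print(np.round(-W[:3,:3].T@W[:3,3]),np.round(W[:3,:3],2).tolist(),c['K'])
from scipy.spatial.transform import Rotation as R
print(R.from_rotvec(r.state()['orientation']).as_matrix().round(3))
E
```

```text
[[590.8, 175.7, 18.0], [529.7, -133.8, 18.0], [443.3, -119.1, 18.0], [504.7, 191.8, 18.0]]
jig c [517.1  28.7  18. ] ydir [0.1938 0.981  0.    ] yaw -0.19508266440694574
stopT [570.7 130.1  50. ] jig 32.9 109.9
stopB [507.2 152.   18. ] jig -33.6 119.1
corkT [535.9  10.2  50. ] jig 22.1 -14.5
corkB [491.9  14.8  50. ] jig -22.0 -18.5
pad [492.6 -95.6  38. ] jig 0.0 -126.6
[[622.8, -341.0, 45.0], [585.5, -366.1, 45.0], [540.7, -302.1, 45.0], [574.5, -276.7, 45.0]] [ 580.9 -321.5   45. ]
long dir -0.9435527505154919 80.43035068176776 44.911395315023995
[224. 590. 374.] [[-0.23, -0.97, 0.0], [0.92, -0.22, -0.32], [0.31, -0.07, 0.95]] [[308.3260934    0.         315.7324246 ]
 [  0.         308.3260934  200.24825731]
 [  0.           0.           1.        ]]
[[ 0.974 -0.228 -0.   ]
 [-0.228 -0.974 -0.002]
 [ 0.     0.002 -1.   ]]
```

```bash
python3 - <<'E'
from h import *
def tri(a,b):
    o1,d1=ray(get_calibration('top'),a);o2,d2=ray(get_calibration('side'),b)
    t=np.linalg.lstsq(np.c_[d1,-d2],o2-o1,rcond=None)[0];p,q=o1+t[0]*d1,o2+t[1]*d2;print(p.round(),np.linalg.norm(p-q).round(1))
tri((418,248),(368,72)) # cabinet corner
tri((407,187),(306,136))
c=get_calibration('side');print(proj(c,[[580.9,-321.5,45]]))
E
```

```text
[ 448. -296.  243.] 18.1
[ 580. -323.   44.] 11.3
[[310.42368569 137.04447827]]
```

Request:
apply_moves(
  plan=[0.21,0.155,-0.02,0,0.21,0.155,-0.02,0,0.21,0.155,-0.02,0,0.21,0.155,-0.02,0,0.21,0.155,-0.02,0,0.21,0.155,-0.02,0,0.21,0.155,-0.02,0,0.21,0.155,-0.02,0,0.21,0.155,-0.02,0,0.21,0.155,-0.02,0],
  claw=85,
)

```text
time_s: 0.93
ee_pos: [345.9, 368.5, 241.2]
orientation: [3.12, -0.36, -0.001]
ft_force: [0.4, -0.1, -0.3]
gripper_width: 84.8
gripper_force: 0.0
```

Request:
apply_moves(
  plan=[0.21,0.155,0,0,0.21,0.155,0,0,0.21,0.155,0,0,0.21,0.155,0,0,0.21,0.155,0,0,0.21,0.155,0,0,0.21,0.155,0,0,0.21,0.155,0,0,0.21,0.155,0,0,0.21,0.155,0,0],
)

```text
time_s: 1.77
ee_pos: [548.9, 130.1, 240.9]
orientation: [3.121, -0.36, -0.001]
ft_force: [-0.2, 0.1, -0.1]
gripper_width: 85.2
gripper_force: 0.0
```

Request:
apply_moves(
  plan=[0,0,0,0.059,0,0,0,0.059,0,0,0,0.059,0,0,0,0.059,0,0,0,0.059,0,0,0,0.045,0,0,0,0],
)

```text
time_s: 2.35
ee_pos: [548.0, 131.4, 240.8]
orientation: [2.798, -1.427, -0.001]
ft_force: [-0.2, -0.3, -0.3]
gripper_width: 85.4
gripper_force: 0.0
```

Request:
apply_moves(
  plan=[0.267,0.166,0,0,0.267,0.166,0,0,0.267,0.166,0,0,0.267,0.166,0,0,0.267,0.166,0,0,0.267,0.166,0,0,0.267,0.166,0,0,0.267,0.166,0,0,0.267,0.166,0,0,0.267,0.166,0,0],
)

```text
time_s: 3.18
ee_pos: [575.4, -246.5, 241.0]
orientation: [2.802, -1.421, -0.001]
ft_force: [-0.2, 1.3, 0.3]
gripper_width: 85.1
gripper_force: 0.0
```

Request:
apply_moves(
  plan=[0.267,0.166,0,0,0.267,0.166,0,0,0,0,0.25,0,0,0,0.25,0,0,0,0,0,0,0,0,0],
)

```text
time_s: 3.68
ee_pos: [580.1, -319.9, 179.5]
orientation: [2.799, -1.423, -0.008]
ft_force: [0.6, 0.3, 1.2]
gripper_width: 84.7
gripper_force: 0.0
```

```bash
python3 - <<'E'
from h import *
st();c=get_calibration('wrist');save('wrist','w1.png')
print(proj(c,[[580.9,-321.5,45]]))
import pickle;pickle.dump(c,open('w1.pkl','wb'))
E
```

```text
{'time_s': 3.683, 'q': [-0.26, 0.476, 0.058, 0.0, -1.157, 0.891], 'ee_pos': [580.073, -319.918, 179.498], 'orientation': [2.799, -1.423, -0.008], 'ft_force': [0.621, 0.272, 1.196], 'gripper_width': 84.653, 'gripper_force': 0.0}
[[317.18026872 182.56666989]]
```

View pics/w1.png

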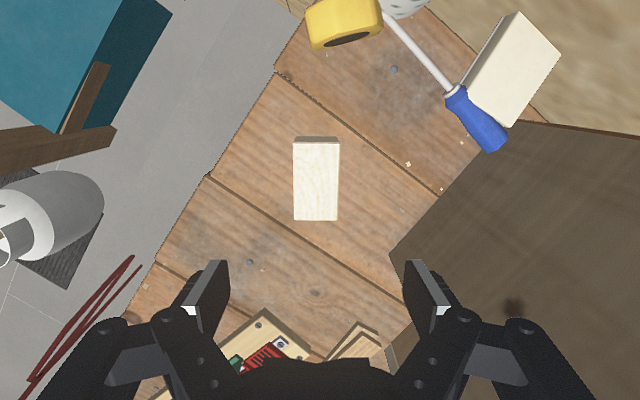

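The wrist view shows the block's top face at (293-339, 143-221), square to the image. Its centre at (316,182) matches the prediction (317,182.6), so I'm descending to grasp.

Request:
apply_moves(
  plan=[0.015,0,0.25,0,0,0,0.25,0,0,0,0.25,0,0,0,0.2,0,0,0,0.15,0,0,0,0.08,0,0,0,0,0,0,0,0,0],
)

```text
time_s: 4.4
ee_pos: [583.8, -321.6, 41.6]
orientation: [2.801, -1.423, 0.005]
ft_force: [-0.0, -0.5, 0.3]
gripper_width: 85.0
gripper_force: 0.0
```

Request:
apply_moves(
  plan=[0,0,0,0,0,0,0,0,0,0,0,0,0,0,0,0,0,0,0,0,0,0,0,0,0,0,0,0,0,0,0,0],
  claw=30,
)

```text
time_s: 5.07
ee_pos: [582.2, -321.5, 39.7]
orientation: [2.8, -1.425, -0.0]
ft_force: [0.2, 0.0, -1.0]
gripper_width: 29.7
gripper_force: 0.0
```

```bash
python3 - <<'E'
from h import *
st();save('wrist','w2.png')
E
```

```text
{'time_s': 5.067, 'q': [-0.262, 0.61, -0.092, 0.0, -0.869, 0.891], 'ee_pos': [582.238, -321.479, 39.688], 'orientation': [2.8, -1.425, -0.0], 'ft_force': [0.191, 0.045, -1.001], 'gripper_width': 29.698, 'gripper_force': 0.0}
```

View pics/w2.png

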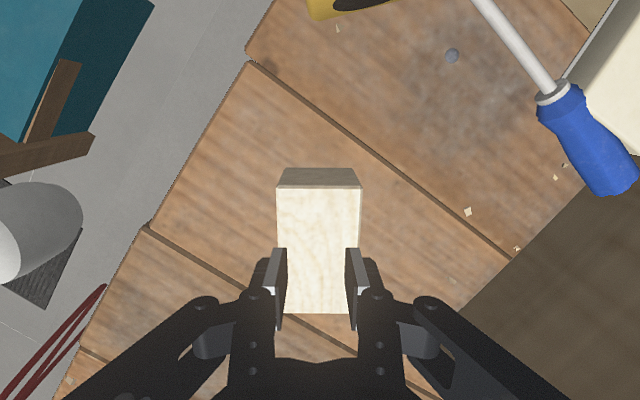

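The pads at (275-287) and (345-357) look drawn inside the outline of the block's top face (276-361, 187-313), with a 30 mm opening and no force. I'll compare that against the projected geometry.

```bash
python3 - <<'E'
from h import *
from scipy.spatial.transform import Rotation as R
s=r.state();c=get_calibration('wrist');T=R.from_rotvec(s['orientation']).as_matrix();p=np.array(s['ee_pos'])
W=np.array(c['world_to_cam']);print('cam',-W[:3,:3].T@W[:3,3])
f=lambda x,y,z:p+T@[x,y,z]
print('tips',proj(c,[f(11,-15,25),f(11,15,25),f(-11,15,25),f(-11,-15,25)]).round())
b=np.array([580.9,-321.5,0]);u=np.array([.587,-.809,0]);v=np.array([.809,.587,0])
for z in(45,0):print(z,proj(c,[b+a*40*u+k*22.5*v+[0,0,z] for a in(1,-1) for k in(1,-1)]).round())
import cv2
i=cv2.imread('pics/raw_w2.png');cv2.imwrite('pics/w2c.png',cv2.resize(i[150:350,230:410],None,fx=3,fy=3))
save('side','s2.png',(260,90,380,190),5)
E
```

```text
cam [ 632.28366119 -387.71725348  197.38058756]
tips [[295. 215.]
 [342. 215.]
 [341. 246.]
 [295. 246.]]
45 [[277. 186.]
 [365. 186.]
 [283. 314.]
 [357. 314.]]
0 [[285. 167.]
 [354. 167.]
 [289. 273.]
 [350. 273.]]
```

View pics/s2.png

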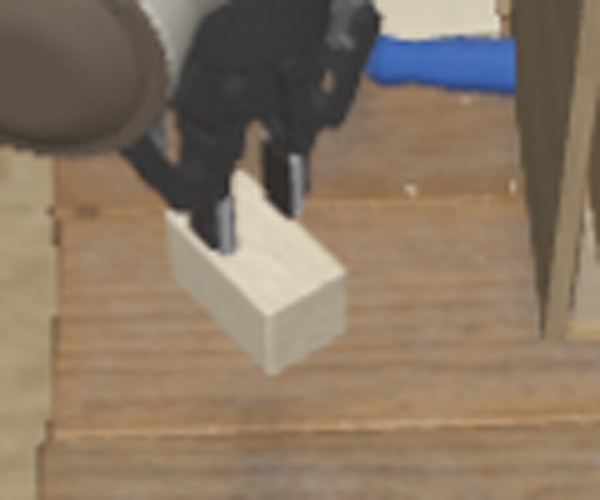

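```bash
python3 - <<'E'
from h import *
from scipy.spatial.transform import Rotation as R
s=r.state();T=R.from_rotvec(s['orientation']).as_matrix();p=np.array(s['ee_pos']);print(p)
c=get_calibration('side')
for z in(35,45,55,65):
    a=at(c,(260+223/5,90+252/5),z);b=at(c,(260+290/5,90+215/5),z);m=(a+b)/2;print(z,np.linalg.norm(a-b).round(1),(T.T@(m-p)).round(1))
c=get_calibration('wrist')
for z in(35,45,55,65):
    a=at(c,(287,248),z);b=at(c,(345,248),z);m=(a+b)/2;print(z,np.linalg.norm(a-b).round(1),(T.T@(m-p)).round(1))
E
```

```text
[ 582.20793347 -321.4925191    39.62302363]
35 38.2 [6.4 8.7 4.6]
45 37.7 [-1.2  3.4 -5.4]
55 37.2 [ -8.8  -2.  -15.4]
65 36.7 [-16.4  -7.3 -25.4]
35 34.1 [-1.7 -1.4  4.6]
45 32.0 [ 3.5 -1.4 -5.4]
55 29.9 [  8.7  -1.4 -15.4]
65 27.8 [ 13.9  -1.4 -25.4]
```

The pictures agree that the camera pose and the block position are right. The fingertips, though, really stand at about z = 50-55, roughly 35-40 mm higher than "25 mm ahead of the TCP" implies, so the fingers closed above the block without touching it. I'll reopen and go lower in small steps, watching the force.

Request:
apply_moves(
  plan=[0,0,0,0,0,0,0,0,0,0,0,0,0,0,0,0,0,0,0,0,0,0,0,0,0,0,0,0,0,0,0,0],
  claw=85,
)

```text
time_s: 5.83
ee_pos: [582.2, -321.4, 39.7]
orientation: [2.8, -1.425, -0.0]
ft_force: [-0.2, -0.0, 0.1]
gripper_width: 85.1
gripper_force: 0.0
```

Request:
apply_moves(
  plan=[0,0,0.04,0,0,0,0.04,0,0,0,0.04,0,0,0,0.04,0,0,0,0,0,0,0,0,0],
)

```text
time_s: 6.33
ee_pos: [581.9, -321.4, 19.8]
orientation: [2.799, -1.425, -0.002]
ft_force: [-0.0, 0.4, -0.1]
gripper_width: 85.2
gripper_force: 0.0
```

Request:
apply_moves(
  plan=[0,0,0.03,0,0,0,0.03,0,0,0,0.03,0,0,0,0.02,0,0,0,0,0,0,0,0,0],
)

```text
time_s: 6.83
ee_pos: [582.1, -321.5, 7.1]
orientation: [2.799, -1.425, -0.001]
ft_force: [0.1, -0.2, 0.5]
gripper_width: 84.9
gripper_force: 0.0
```

Request:
apply_moves(
  plan=[0,0,0,0,0,0,0,0,0,0,0,0,0,0,0,0,0,0,0,0,0,0,0,0,0,0,0,0],
  claw=38,
)

```text
time_s: 7.42
ee_pos: [582.7, -321.6, 7.8]
orientation: [-2.8, 1.425, -0.002]
ft_force: [0.1, -0.3, 3.1]
gripper_width: 43.6
gripper_force: 63.3
```

Grasped: width 43.6 mm, 63 N. Now I'll lift and carry it over to the jig.

Request:
apply_moves(
  plan=[0,0,-0.05,0,0,0,-0.15,0,0,0,-0.25,0,0,0,-0.25,0,0,0,-0.25,0,0,0,-0.25,0,0,0,-0.2,0,-0.1,-0.05,-0.05,0,-0.2,-0.1,0,0,-0.255,-0.141,0,0],
)

```text
time_s: 8.25
ee_pos: [570.4, -247.1, 180.7]
orientation: [-2.797, 1.43, 0.001]
ft_force: [1.0, -0.1, -1.3]
gripper_width: 44.3
gripper_force: 62.9
```

Request:
apply_moves(
  plan=[-0.255,-0.141,0,0,-0.255,-0.141,0,0,-0.255,-0.141,0,0,-0.255,-0.141,0,0,-0.255,-0.141,0,0,-0.255,-0.141,0,0,-0.255,-0.141,0,0,-0.255,-0.141,0,0,-0.255,-0.141,0,0,-0.2,-0.13,0,0],
)

```text
time_s: 9.08
ee_pos: [528.9, 95.9, 180.4]
orientation: [2.799, -1.424, -0.003]
ft_force: [0.5, -0.2, -0.2]
gripper_width: 43.9
gripper_force: 62.9
```

Request:
apply_moves(
  plan=[0,0,0,0.05,0,0,0,0.05,0,0,0,0.05,0,0,0,0.05,0,0,0,0.05,0,0,0,0.05,0,0,0,0.05,0,0,0,0.043,0,0,0,0,0,0,0,0],
)

```text
time_s: 9.92
ee_pos: [530.0, 93.8, 180.5]
orientation: [1.997, -2.423, -0.001]
ft_force: [-0.0, -0.1, -0.4]
gripper_width: 44.1
gripper_force: 62.9
```

```bash
python3 - <<'E'
from h import *
st();c=get_calibration('wrist');save('wrist','w3.png')
import pickle;pickle.dump((c,r.state()),open('w3.pkl','wb'))
E
```

```text
{'time_s': 9.917, 'q': [0.476, 0.27, -0.259, -0.001, -1.044, -0.668], 'ee_pos': [529.988, 93.761, 180.51], 'orientation': [1.997, -2.423, -0.001], 'ft_force': [-0.02, -0.108, -0.351], 'gripper_width': 44.117, 'gripper_force': 62.893}
```

View pics/w3.png

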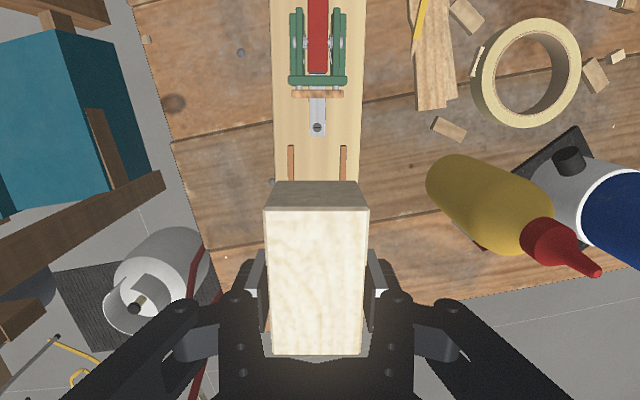

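The block is held square to the tool: its top face runs from (264-369, 210) to (272-361, 355). The jig is visible beyond it, with guide ends at about (291,145) and (343,145), the bar tip near (317,135), and the jaw's cork front at (292-343, 93). I'll refine the jig edges with code.

```bash
python3 - <<'E'
from h import *
import pickle
c,s=pickle.load(open('w3.pkl','rb'));im=cv2.imread('pics/raw_w3.png').astype(float)
g=cv2.GaussianBlur(im,(3,3),0)
def edges(y,x0,x1,n=8):
    d=np.abs(g[y-1:y+2,x0+1:x1+1]-g[y-1:y+2,x0-1:x1-1]).mean(0).sum(1)
    return [(x0+i,int(d[i])) for i in range(1,len(d)-1) if d[i]>=d[i-1] and d[i]>d[i+1] and d[i]>25]
for y in(20,60,110,125,150,160,170):print(y,edges(y,255,385))
def vedges(x,y0,y1):
    d=np.abs(g[y0+1:y1+1,x-1:x+2]-g[y0-1:y1-1,x-1:x+2]).mean(1).sum(1)
    return [(y0+i,int(d[i])) for i in range(1,len(d)-1) if d[i]>=d[i-1] and d[i]>d[i+1] and d[i]>25]
for x in(291,344,317,300,330,310):print('x',x,vedges(x,70,200))
# block pose by PnP from top face corners
K=np.array(c['K'],float);D=np.array(c['dist_coeffs'],float)
for nm,px in (('pnp',[(264,210),(369,210),(361,355),(272,355)]),):
    ob=np.array([[40,22.5,0],[40,-22.5,0],[-40,-22.5,0],[-40,22.5,0]],float)
    ok,rv,tv=cv2.solvePnP(ob,np.array(px,float),K,D)
    Rm=cv2.Rodrigues(rv)[0];W=np.array(c['world_to_cam']);F=np.diag([1,-1,-1.])
    P=W[:3,:3].T@(F@tv[:,0]-W[:3,3]);A=W[:3,:3].T@F@Rm
    print('block top centre',P.round(1),'long',np.arctan2(A[1,0],A[0,0]).round(4),A[:,2].round(3))
    print('reproj',(cv2.projectPoints(ob,rv,tv,K,D)[0][:,0]).round(1).tolist())
print(s['ee_pos'],2*np.arctan2(s['orientation'][1],s['orientation'][0]))
E
```

```text
20 [(270, 126), (288, 180), (295, 38), (297, 27), (301, 65), (304, 226), (307, 215), (328, 230), (331, 281), (334, 88), (338, 28), (341, 43), (346, 202), (365, 149)]
60 [(271, 123), (289, 176), (295, 36), (297, 31), (303, 123), (307, 222), (327, 204), (331, 202), (334, 62), (340, 33), (345, 197), (363, 166)]
110 [(273, 118), (309, 55), (324, 92), (361, 215)]
125 [(273, 163), (309, 55), (313, 186), (321, 182), (325, 71), (360, 218), (363, 29)]
150 [(274, 167), (287, 111), (294, 137), (339, 196), (342, 58), (347, 120), (359, 189)]
160 [(274, 131), (287, 108), (294, 169), (339, 189), (346, 118), (358, 184)]
170 [(275, 139), (287, 114), (294, 169), (339, 163), (346, 122), (358, 180)]
x 291 [(74, 54), (77, 43), (85, 158), (89, 50), (97, 35), (144, 215), (146, 110), (180, 80)]
x 344 [(75, 103), (85, 181), (90, 37), (97, 28), (144, 243), (147, 107), (180, 90)]
x 317 [(73, 132), (75, 110), (83, 26), (86, 219), (89, 115), (93, 32), (98, 132), (122, 186), (126, 82), (128, 84), (132, 182), (136, 54), (180, 193), (197, 27)]
x 300 [(74, 45), (76, 46), (85, 178), (89, 106), (98, 32), (180, 187)]
x 330 [(75, 89), (86, 207), (89, 149), (92, 29), (94, 29), (98, 68), (180, 216)]
x 310 [(73, 170), (75, 158), (86, 183), (89, 133), (98, 81), (136, 48), (180, 196)]
block top centre [531.8  97.8 215.4] long -1.7611 [ 0.003 -0.003  1.   ]
reproj [[263.7, 209.9], [369.3, 209.9], [360.1, 355.2], [272.9, 355.1]]
[530.22691179  93.8098357  180.69943578] -1.7627904825701912
```

```bash
python3 - <<'E'
from h import *
import pickle
c,s=pickle.load(open('w3.pkl','rb'))
L=[];Rr=[]
for y,a,b in((20,270,365),(60,271,363),(110,273,361),(125,273,360.5),(160,274.3,358.5)):
    p,q=at(c,(a,y),18),at(c,(b,y),18);m=(p+q)/2;L.append(m);print(y,'width',np.linalg.norm(p-q).round(1),'mid',m.round(1))
L=np.array(L);d=L[-1]-L[0];print('dir from mids',np.arctan2(d[1],d[0]))
for e in(0,1):
    E=np.array([at(c,(v[1+e],v[0]),18) for v in((20,270,365),(60,271,363),(110,273,361),(125,273,360.5),(160,274.3,358.5))]);f=np.polyfit(E[:,1],E[:,0],1);print('edge yaw',np.arctan2(1,f[0]))
gi=[at(c,(x,160),z) for x,z in((294,18),(339,18),(287,26),(346.3,26))]
print('guide',np.linalg.norm(gi[0]-gi[1]),np.linalg.norm(gi[2]-gi[3]),((gi[0]+gi[1])/2).round(1),((gi[2]+gi[3])/2).round(1))
print('guide end',((at(c,(291,144),18)+at(c,(344,144),18))/2).round(1))
print('bar end',at(c,(317,136),18).round(1),'cork bottom',at(c,(317,98),20).round(1),'cork top',at(c,(317,91),50).round(1))
E
```

```text
20 width 88.5 mid [500.8 -53.8  18. ]
60 width 88.4 mid [507.8 -19.6  18. ]
110 width 88.3 mid [516.7  26.3  18. ]
125 width 89.0 mid [519.7  40.8  18. ]
160 width 88.6 mid [526.9  76.1  18. ]
dir from mids 1.3724986759531408
edge yaw 1.372502575619547
edge yaw 1.3744873850189756
guide 47.32236401876407 60.81533424615045 [526.8  76.2  18. ] [526.4  74.6  26. ]
guide end [522.6  59.9  18. ]
bar end [521.6  51.8  18. ] cork bottom [514.5  15.1  20. ] cork top [513.5   9.   50. ]
```

Request:
apply_moves(
  plan=[-0.008,0.011,0.2,0.003,0,0,0.3,0,0,0,0.3,0,0,0,0.2,0,0,0,0.1,0,0,0,0.035,0,0,0,0,0,0,0,0,0,0,0,0,0],
)

```text
time_s: 10.72
ee_pos: [530.9, 95.5, 46.5]
orientation: [-1.987, 2.43, -0.001]
ft_force: [0.6, 0.7, 0.0]
gripper_width: 43.8
gripper_force: 62.9
```

```bash
python3 - <<'E'
from h import *
st();c=get_calibration('wrist');save('wrist','w4.png',(230,100,410,240),4)
import pickle;pickle.dump((c,r.state()),open('w4.pkl','wb'))
E
```

```text
{'time_s': 10.717, 'q': [0.479, 0.429, -0.418, 0.0, -0.721, -0.679], 'ee_pos': [530.868, 95.493, 46.452], 'orientation': [-1.987, 2.43, -0.001], 'ft_force': [0.557, 0.734, 0.049], 'gripper_width': 43.828, 'gripper_force': 62.939}
```

View pics/w4.png

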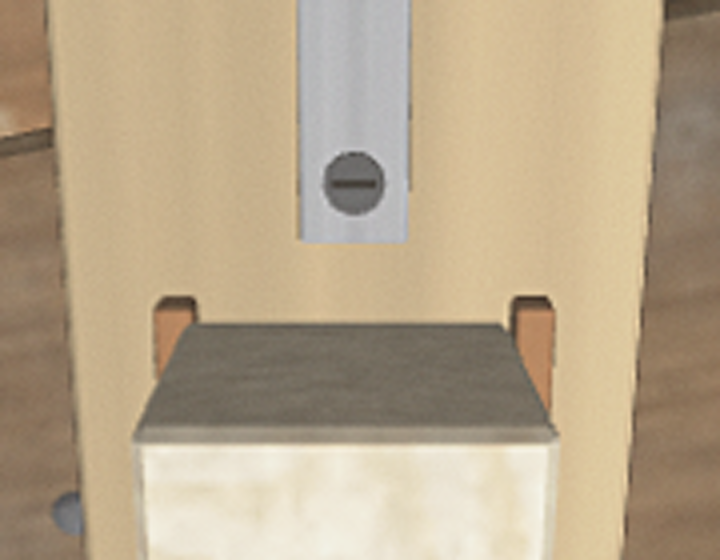

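The crop shows the guides at x = 155-197 and 512-555 (centre 355), and the block's lower front edge at 188-503 (centre 345.5). The block must shift about +1.4 mm in tool y. Now the lengthwise check.

```bash
python3 - <<'E'
from h import *
import pickle
c,s=pickle.load(open('w4.pkl','rb'));u=np.array([.196,.9806,0])
f=lambda x,y:(230+x/4-.4,100+y/4-.4)
g=at(c,f(355,297),18);b=at(c,f(345.5,325),s['ee_pos'][2]-7.8);e=at(c,f(355,243),18);t=at(c,f(345.5,440),s['ee_pos'][2]-7.8+45)
o=g-30*u
print('block front jig y (bottom,top):',(b-o)@u,(t-o)@u,'bar end',(e-o)@u)
print('lateral', (b-g)@np.array([.9806,-.196,0]),(t-g)@np.array([.9806,-.196,0]))
g2=at(c,f(355,308),26);print('alt bottom ref', (b-(g2-30*u))@u)
E
```

```text
block front jig y (bottom,top): 28.84705966261858 28.986063632356537 bar end 21.52209250208384
lateral 1.4397948910999208 1.3742647355747135
alt bottom ref 29.15231553575698
```

Request:
apply_moves(
  plan=[0.004,0.012,0,0,0,0,0,0,0,0,0.04,0,0,0,0.04,0,0,0,0.03,0,0,0,0.02,0,0,0,0.02,0,0,0,0,0,0,0,0,0],
)

```text
time_s: 11.52
ee_pos: [528.3, 94.8, 26.9]
orientation: [1.988, -2.432, -0.0]
ft_force: [0.3, 1.2, -1.6]
gripper_width: 44.2
gripper_force: 62.9
```

Request:
apply_moves(
  plan=[0,0,0.012,0,0,0,0.008,0,0,0,0,0,0,0,0,0],
)

```text
time_s: 11.85
ee_pos: [528.8, 95.0, 25.8]
orientation: [-1.988, 2.431, -0.001]
ft_force: [-1.2, 0.0, 5.2]
gripper_width: 43.7
gripper_force: 63.6
```

Contact came at the predicted height, with 5 N. I'll release and rise.

Request:
apply_moves(
  plan=[0,0,0,0,0,0,0,0,0,0,0,0,0,0,0,0,0,0,0,0,0,0,0,0],
  claw=80,
)

```text
time_s: 12.35
ee_pos: [528.3, 94.8, 24.6]
orientation: [1.988, -2.433, -0.0]
ft_force: [-0.7, 0.3, 0.2]
gripper_width: 79.8
gripper_force: 0.0
```

Request:
apply_moves(
  plan=[0,0,-0.05,0,0,0,-0.15,0,0,0,-0.25,0,0,0,-0.25,0,0,0,-0.25,0,0,0,-0.25,0,0,0,-0.2,0,0,0,0,0,0,0,0,0],
)

```text
time_s: 13.1
ee_pos: [529.0, 95.2, 194.7]
orientation: [-1.985, 2.429, -0.001]
ft_force: [-0.0, 0.5, -1.0]
gripper_width: 79.8
gripper_force: 0.0
```

```bash
python3 - <<'E'
from h import *
st();c=get_calibration('wrist');save('wrist','w5.png',(240,0,400,250),2.4)
import pickle;pickle.dump((c,r.state()),open('w5.pkl','wb'))
E
```

```text
{'time_s': 13.1, 'q': [0.48, 0.252, -0.245, -0.0, -1.069, -0.68], 'ee_pos': [528.973, 95.193, 194.746], 'orientation': [-1.985, 2.429, -0.001], 'ft_force': [-0.032, 0.458, -0.986], 'gripper_width': 79.784, 'gripper_force': 0.0}
```

View pics/w5.png

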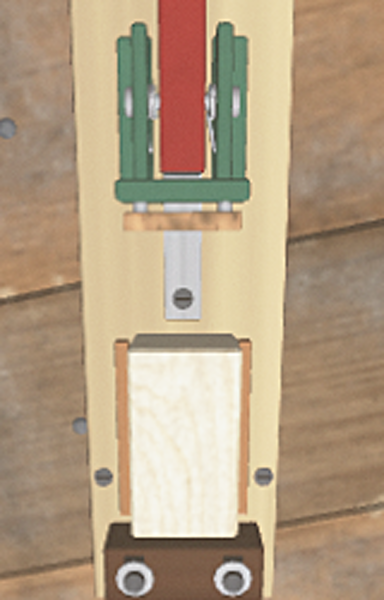

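The block lies flat between the guides: its top is at x = 128-240 and rows 350-537 in the crop, with the guides at 121 and 245. The cork front is at about row 230, and the stop's upper front edge is at about row 545. Next, the travel needed.

```bash
python3 - <<'E'
from h import *
import pickle
c,s=pickle.load(open('w5.pkl','rb'));u=np.array([.196,.9806,0]);v=np.array([.9806,-.196,0])
f=lambda x,y:(240+x/2.4-.3,y/2.4-.3)
e=at(c,f(182,320),21);o=e-21*u
for n,x,y,z in(('bar end z18',182,320,18),('guide start b',121,339,18),('guide start t',121,343,26),('cork low edge z20',182,230,20),('cork low edge z50',182,230,50),('cork up edge z50',182,213,50),('block front bot',183,335,18),('block front top',183,350,63),('block rear top',186,537,63),('stop top',184,547,50),('stop bottom',184,522,18),('lever front',182,170,45)):
    p=at(c,f(x,y),z);print(n,p.round(1),'jig y',((p-o)@u).round(1),'x',((p-o)@v).round(1))
for k in (-110,):
    for fr in(-18,-16):print('pad',(o+u*(fr+k)).round(1))
E
```

```text
bar end z18 [522.3  52.   18. ] jig y 21.3 x 0.0
guide start b [550.9  54.8  18. ] jig y 29.7 x 27.4
guide start t [550.4  55.6  26. ] jig y 30.3 x 26.8
cork low edge z20 [514.7  14.5  20. ] jig y -17.0 x -0.1
cork low edge z50 [514.6  14.5  50. ] jig y -17.0 x -0.2
cork up edge z50 [513.4   8.3  50. ] jig y -23.3 x -0.2
block front bot [523.2  58.6  18. ] jig y 28.0 x -0.4
block front top [523.1  58.4  63. ] jig y 27.7 x -0.5
block rear top [537.5 136.2  63. ] jig y 106.8 x -1.6
stop top [540.4 146.2  50. ] jig y 117.3 x -0.7
stop bottom [540.6 147.1  18. ] jig y 118.2 x -0.7
lever front [510.2  -7.4  45. ] jig y -39.3 x -0.3
pad [493.1 -94.4  21. ]
pad [493.4 -92.5  21. ]
```

Request:
apply_moves(
  plan=[0.2,0,0,0,0.2,0,0,0,0.2,0,0,0,0.2,0,0,0,0.2,0,0,0,0.2,0,0,0,0.2,0,0,0,0.165,0,0,0,0,0,0,0,0,0,0,0],
  claw=0,
)

```text
time_s: 13.98
ee_pos: [489.9, -90.0, 191.4]
orientation: [1.984, -2.433, -0.003]
ft_force: [0.8, 0.3, 0.3]
gripper_width: 0.1
gripper_force: 0.0
```

Request:
apply_moves(
  plan=[0,0,0.25,0,0,0,0.25,0,0,0,0.25,0,0,0,0.2,0,0,0,0.12,0,0,0,0.08,0,0,0,0,0,0,0,0,0],
)

```text
time_s: 14.65
ee_pos: [491.2, -88.7, 54.5]
orientation: [1.989, -2.431, -0.0]
ft_force: [-0.0, -0.1, -0.1]
gripper_width: -0.2
gripper_force: 0.0
```

```bash
python3 - <<'E'
from h import *
st();save('side','s3.png',(310,170,410,300),4.5)
E
```

```text
{'time_s': 14.65, 'q': [0.147, 0.364, -0.506, 0.0, -0.702, -0.347], 'ee_pos': [491.189, -88.743, 54.541], 'orientation': [1.989, -2.431, -0.0], 'ft_force': [-0.044, -0.058, -0.112], 'gripper_width': -0.157, 'gripper_force': 0.0}
```

View pics/s3.png

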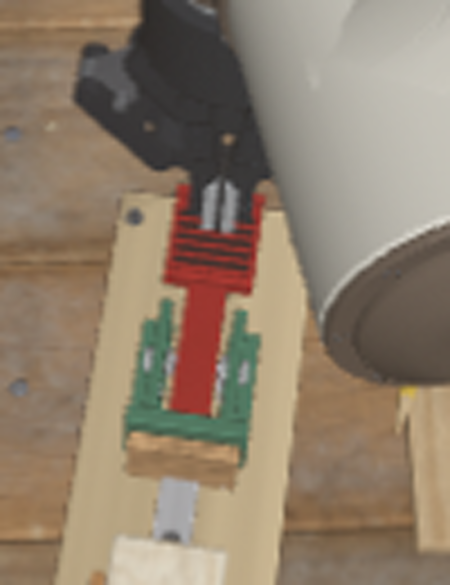

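The side crop shows the closed fingertips above the red pad, with their lower end at crop (219,232).

```bash
python3 - <<'E'
from h import *
c=get_calibration('side');p=r.state()['ee_pos']
for z in(60,66,72):print(z,(at(c,(310+219/4.5-.4,170+232/4.5-.4),z)-p).round(1))
for x,y in((210,285),(210,232),(222,190)):print((x,y),at(c,(310+x/4.5,170+y/4.5),38).round(1))
E
```

```text
60 [-0.3  5.2  4.7]
66 [ 0.3  8.9 10.7]
72 [ 1.  12.6 16.7]
(210, 285) [494.4 -69.2  38. ]
(210, 232) [492.4 -96.3  38. ]
(222, 190) [ 485.3 -118.3   38. ]
```

Request:
apply_moves(
  plan=[0,0,0.06,0,0,0,0.05,0,0,0,0.04,0,0,0,0.02,0,0,0,0.01,0,0,0,0.01,0,0,0,0,0],
)

```text
time_s: 15.28
ee_pos: [490.9, -89.3, 31.8]
orientation: [1.988, -2.432, -0.0]
ft_force: [-0.6, -0.0, 0.0]
gripper_width: -0.3
gripper_force: 0.0
```

Request:
apply_moves(
  plan=[0,0,0.008,0,0,0,0.008,0,0,0,0.008,0,0,0,0,0,0,0,0,0],
)

```text
time_s: 15.7
ee_pos: [491.0, -89.2, 29.0]
orientation: [1.988, -2.433, -0.0]
ft_force: [0.9, -0.1, 0.1]
gripper_width: 0.0
gripper_force: 0.0
```

Request:
apply_moves(
  plan=[0,0,0.008,0,0,0,0.008,0,0,0,0.008,0,0,0,0,0,0,0,0,0],
)

```text
time_s: 16.12
ee_pos: [490.9, -89.2, 26.0]
orientation: [1.988, -2.432, -0.0]
ft_force: [-1.2, -0.4, 0.2]
gripper_width: -0.2
gripper_force: 0.0
```

Request:
apply_moves(
  plan=[0,0,0.008,0,0,0,0.008,0,0,0,0,0,0,0,0,0],
)

```text
time_s: 16.45
ee_pos: [491.1, -89.2, 24.3]
orientation: [-1.988, 2.432, -0.0]
ft_force: [-0.8, -0.4, 1.4]
gripper_width: -0.2
gripper_force: 0.6
```

Request:
apply_moves(
  plan=[0,0,0.008,0,0,0,0.008,0,0,0,0,0,0,0,0,0],
)

```text
time_s: 16.78
ee_pos: [491.1, -89.5, 23.1]
orientation: [1.989, -2.432, 0.001]
ft_force: [-1.9, -2.2, 7.4]
gripper_width: 0.4
gripper_force: 3.9
```

Contact came at about z = 24. Pressing on.

Request:
apply_moves(
  plan=[0,0,0.008,0,0,0,0.008,0,0,0,0.008,0,0,0,0,0,0,0,0,0],
)

```text
time_s: 17.2
ee_pos: [491.2, -89.5, 20.9]
orientation: [-1.989, 2.432, -0.001]
ft_force: [-3.1, -1.3, 11.7]
gripper_width: -0.3
gripper_force: 6.2
```

Request:
apply_moves(
  plan=[0,0,0.008,0,0,0,0.008,0,0,0,0.008,0,0,0,0,0,0,0,0,0],
)

```text
time_s: 17.62
ee_pos: [491.2, -89.4, 18.1]
orientation: [-1.989, 2.432, -0.001]
ft_force: [-3.5, -0.5, 12.8]
gripper_width: 0.0
gripper_force: 6.8
```

Request:
apply_moves(
  plan=[0,0,0.008,0,0,0,0.004,0,-0.01,0,0,0,-0.01,0,0,0,-0.01,0,0,0,-0.015,0,0,0,-0.015,0,0,0,-0.015,0,0,0,-0.015,0,0,0,0,0,0,0],
)

```text
time_s: 18.45
ee_pos: [493.4, -78.6, 16.8]
orientation: [-1.989, 2.431, -0.001]
ft_force: [-3.8, 0.2, 13.7]
gripper_width: 0.2
gripper_force: 7.0
```

Request:
apply_moves(
  plan=[-0.02,0,0,0,-0.025,0,0,0,-0.03,0,0,0,-0.03,0,0,0,-0.03,0,0,0,-0.03,0,0,0,-0.025,0,0,0,-0.02,0,0,0,-0.01,0,0,0,0,0,0,0],
)

```text
time_s: 19.28
ee_pos: [498.6, -52.7, 16.8]
orientation: [-1.989, 2.431, -0.001]
ft_force: [-4.0, 0.6, 14.2]
gripper_width: 0.1
gripper_force: 7.0
```

```bash
python3 - <<'E'
from h import *
c=get_calibration('side')
a=cv2.imread('pics/raw_side1.png').astype(int);b0=cv2.imread('pics/raw_s3.png').astype(int);save('side','s4.png');b=cv2.imread('pics/raw_s4.png').astype(int)
for i in(a,b0,b):
    m=(i[...,1]>i[...,2]+25)&(i[...,1]>i[...,0]+10);m[:, :300]=0;m[:,420:]=0;m[:200]=0;m[330:]=0
    y,x=np.nonzero(m);ymax=y.max();xm=x[y>=ymax-2].mean();p=at(c,(xm,ymax),36);print(len(y),xm,ymax,p.round(1),'jig y',(p-[518,30.5,36])@[.196,.98,0])
E
```

```text
332 361.3636363636364 269 [491.2   6.9  36. ] jig y -28.37735744742575
331 361.8 269 [490.4   6.9  36. ] jig y -28.506134131093535
365 355.0 286 [505.6  40.6  36. ] jig y 7.444853905897889
```

The jaw has followed the tool by about 36 mm, leaving about 19 mm.

Request:
apply_moves(
  plan=[-0.015,0,0,0,-0.02,0,0,0,-0.02,0,0,0,-0.02,0,0,0,-0.015,0,0,0,-0.01,0,0,0,-0.01,0,0,0,0,0,0,0],
)

```text
time_s: 20.0
ee_pos: [501.1, -40.0, 16.8]
orientation: [-1.989, 2.432, -0.001]
ft_force: [-4.0, -0.5, 14.4]
gripper_width: 0.3
gripper_force: 7.1
```

Request:
apply_moves(
  plan=[-0.008,0,0,0,-0.008,0,0,0,-0.008,0,0,0,0,0,0,0,0,0,0,0],
)

```text
time_s: 20.42
ee_pos: [501.7, -37.2, 16.8]
orientation: [-1.989, 2.432, -0.001]
ft_force: [-3.4, -0.6, 14.5]
gripper_width: -0.2
gripper_force: 7.1
```

Request:
apply_moves(
  plan=[-0.008,0,0,0,-0.008,0,0,0,0,0,0,0,0,0,0,0],
)

```text
time_s: 20.75
ee_pos: [501.9, -35.9, 16.8]
orientation: [1.989, -2.431, 0.001]
ft_force: [-3.1, -3.4, 13.3]
gripper_width: 0.2
gripper_force: 7.1
```

Request:
apply_moves(
  plan=[-0.008,0,0,0,-0.008,0,0,0,0,0,0,0,0,0,0,0],
)

```text
time_s: 21.08
ee_pos: [501.9, -35.0, 16.7]
orientation: [1.988, -2.43, 0.002]
ft_force: [-2.8, -8.5, 13.7]
gripper_width: 0.1
gripper_force: 7.3
```

Request:
apply_moves(
  plan=[-0.008,0,0,0,0,0,0,0,0,0,0,0],
)

```text
time_s: 21.33
ee_pos: [501.9, -34.6, 16.7]
orientation: [1.987, -2.429, 0.002]
ft_force: [-2.8, -10.3, 12.8]
gripper_width: -0.0
gripper_force: 7.3
```

Request:
apply_moves(
  plan=[-0.008,0,0,0,-0.004,0,0,0,0,0,0,0,0,0,0,0],
)

```text
time_s: 21.67
ee_pos: [502.1, -33.4, 16.7]
orientation: [1.987, -2.429, 0.002]
ft_force: [-2.9, -11.8, 13.4]
gripper_width: -0.0
gripper_force: 7.5
```

Request:
apply_moves(
  plan=[-0.004,0,0,0,0,0,0,0,0,0,0,0],
)

```text
time_s: 21.92
ee_pos: [502.2, -33.0, 16.7]
orientation: [1.987, -2.429, 0.002]
ft_force: [-2.5, -12.9, 13.3]
gripper_width: -0.2
gripper_force: 7.6
```

Request:
apply_moves(
  plan=[-0.005,0,0,0,0,0,0,0,0,0,0,0],
)

```text
time_s: 22.17
ee_pos: [502.3, -32.4, 16.7]
orientation: [1.987, -2.429, 0.002]
ft_force: [-3.4, -13.2, 13.4]
gripper_width: 0.2
gripper_force: 7.7
```

Request:
apply_moves(
  plan=[-0.005,0,0,0,0,0,0,0,0,0,0,0],
)

```text
time_s: 22.42
ee_pos: [502.3, -32.0, 16.7]
orientation: [1.986, -2.429, 0.002]
ft_force: [-2.6, -12.1, 14.5]
gripper_width: 0.0
gripper_force: 7.8
```

The force has levelled off, so the fingertip is slipping on the pad toward the front lip. I'll continue to the lip.

Request:
apply_moves(
  plan=[-0.008,0,0,0,0,0,0,0,0,0,0,0],
)

```text
time_s: 22.67
ee_pos: [502.5, -31.2, 16.7]
orientation: [1.986, -2.429, 0.002]
ft_force: [-2.0, -13.9, 15.4]
gripper_width: 0.2
gripper_force: 8.3
```

Request:
apply_moves(
  plan=[-0.008,0,0,0,0,0,0,0,0,0,0,0],
)

```text
time_s: 22.92
ee_pos: [502.5, -30.7, 16.8]
orientation: [1.986, -2.428, 0.002]
ft_force: [-2.1, -16.4, 14.5]
gripper_width: 0.4
gripper_force: 10.3
```

Request:
apply_moves(
  plan=[-0.005,0,0,0,0,0,0,0,0,0,0,0],
)

```text
time_s: 23.17
ee_pos: [502.5, -30.5, 16.7]
orientation: [1.985, -2.428, 0.003]
ft_force: [-2.5, -17.5, 13.9]
gripper_width: -0.4
gripper_force: 10.7
```

The lip is reached, with a push of about 17 N (about 15-16 N net at the cork). Now I'll let the lever up while still pushing.

Request:
apply_moves(
  plan=[0,0,-0.008,0,0,0,-0.008,0,0,0,-0.008,0,0,0,0,0,0,0,0,0],
)

```text
time_s: 23.58
ee_pos: [502.5, -30.5, 19.6]
orientation: [1.985, -2.428, 0.003]
ft_force: [-1.1, -17.5, 13.0]
gripper_width: -0.3
gripper_force: 11.5
```

Request:
apply_moves(
  plan=[0.003,0,0,0,0,0,0,0,0,0,0,0],
)

```text
time_s: 23.83
ee_pos: [502.5, -30.6, 19.6]
orientation: [1.985, -2.428, 0.002]
ft_force: [-1.2, -16.5, 13.9]
gripper_width: -0.1
gripper_force: 11.3
```

Request:
apply_moves(
  plan=[0,0,-0.008,0,0,0,-0.008,0,0,0,0,0,0,0,0,0],
)

```text
time_s: 24.17
ee_pos: [502.5, -30.6, 21.5]
orientation: [1.986, -2.428, 0.002]
ft_force: [-1.8, -15.7, 13.0]
gripper_width: -0.0
gripper_force: 9.1
```

Request:
apply_moves(
  plan=[0,0,-0.008,0,0,0,-0.008,0,0,0,0,0,0,0,0,0],
)

```text
time_s: 24.5
ee_pos: [502.5, -30.3, 22.9]
orientation: [1.985, -2.429, 0.002]
ft_force: [-1.5, -15.3, 9.2]
gripper_width: 0.0
gripper_force: 9.5
```

The lever is back (pad force under 10 N) with the push still about 15 N. Now I'll take the downward load off, back away from the lip, and rise.

Request:
apply_moves(
  plan=[0,0,-0.008,0,0,0,-0.008,0,0,0,0,0,0,0,0,0],
)

```text
time_s: 24.83
ee_pos: [502.5, -30.0, 24.0]
orientation: [1.985, -2.429, 0.001]
ft_force: [1.2, -13.2, 4.0]
gripper_width: 0.1
gripper_force: 8.7
```

Request:
apply_moves(
  plan=[0.008,0,-0.002,0,0.008,0,-0.002,0,0.008,0,-0.004,0,0.008,0,-0.004,0,0.008,0,-0.004,0,0,0,0,0],
)

```text
time_s: 25.33
ee_pos: [502.8, -31.6, 25.7]
orientation: [-1.988, 2.432, -0.0]
ft_force: [0.1, -0.1, -0.2]
gripper_width: 0.1
gripper_force: 0.0
```

Request:
apply_moves(
  plan=[0.01,0,-0.02,0,0,0,-0.05,0,0,0,-0.1,0,0,0,-0.2,0,0,0,-0.25,0,0,0,-0.25,0,0,0,-0.2,0,0,0,-0.1,0,0,0,0,0],
)

```text
time_s: 26.08
ee_pos: [504.5, -32.6, 170.1]
orientation: [-1.984, 2.426, -0.007]
ft_force: [0.1, -0.2, -1.1]
gripper_width: -0.4
gripper_force: 0.0
```

Request:
apply_moves(
  plan=[-0.2,0,0,0,-0.2,0,0,0,-0.2,0,0,0,-0.2,0,0,0,-0.2,0,0,0,-0.1,0,0,0,0,0,0,0,0,0,0,0],
)

```text
time_s: 26.75
ee_pos: [528.0, 96.5, 165.2]
orientation: [1.988, -2.43, -0.001]
ft_force: [-0.0, -0.5, -0.5]
gripper_width: -0.1
gripper_force: 0.0
```

```bash
python3 - <<'E'
from h import *
st();c=get_calibration('wrist');save('wrist','w6.png');im=cv2.imread('pics/raw_w6.png').astype(float)
g=cv2.GaussianBlur(im,(3,3),0);u=np.array([.196,.9806,0]);o=np.array([522.3,52,18])-21.3*u
# sample along jig axis at z=18..: predicted pixels and cork/block/stop edges
for nm,z,ys in(('z50',50,np.arange(10,60,.5)),('z63',63,np.arange(20,135,.5))):
    px=proj(c,[o*[1,1,0]+[0,0,z]+u*y for y in ys])
    v=np.array([cv2.getRectSubPix(g.astype(np.float32)[:,:,k],(5,1),tuple(map(float,p))).mean() for p in px for k in range(3)]).reshape(-1,3)
    d=np.abs(v[2:]-v[:-2]).sum(1);print(nm,[(float(ys[i+1]),px[i+1].round().tolist(),int(d[i])) for i in range(1,len(d)-1) if d[i]>=d[i-1] and d[i]>d[i+1] and d[i]>25])
# green jaw front row
m=(im[...,1]>im[...,2]+25)&(im[...,1]>im[...,0]+10);m[:,:250]=0;m[:,380:]=0
y,x=np.nonzero(m);print('green',len(y),y.min(),y.max())
for z in(50,):print('green front jig y',(at(c,(x[y>=y.max()-1].mean(),y.max()),z)-o)@u)
E
```

```text
{'time_s': 26.75, 'q': [0.483, 0.282, -0.284, -0.0, -1.007, -0.682], 'ee_pos': [528.031, 96.459, 165.242], 'orientation': [1.988, -2.43, -0.001], 'ft_force': [-0.028, -0.469, -0.466], 'gripper_width': -0.08, 'gripper_force': 0.0}
z50 [(15.0, [313.0, 133.0], 103), (17.0, [313.0, 136.0], 151), (20.5, [313.0, 140.0], 57), (27.5, [313.0, 147.0], 59), (30.0, [313.0, 150.0], 116), (36.5, [313.0, 158.0], 46), (40.5, [313.0, 162.0], 109)]
z63 [(25.5, [313.0, 148.0], 58), (28.0, [313.0, 151.0], 122), (34.0, [313.0, 158.0], 47), (38.0, [313.0, 162.0], 115), (116.5, [314.0, 245.0], 173)]
green 1756 73 147
green front jig y 27.06556258585021
```

```bash
python3 -c "
from plant import order
print(order.job_done())"
```

```text
the job is handed in; nothing more can be done
None
```

I handed the job in at about 27 s of the 64 s allowed. The block is flat in the bed against the end stop, the lever is back with the brake on, and the arm is clear. I estimate the grip at about 14 N from a 15 N push less the jaw's friction; I could not measure it directly after letting go.

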